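Lock the clamp nut of a tube shaker

ROBOT

A 6-joint arm with a two-finger parallel gripper is mounted at the origin on the work surface. World frame = base frame: x ahead of the robot, y to its left, z up, the work surface at z = 0. Lengths are in m, angles in rad, forces in N, time in s.
With the tool pointing down it reaches from about 0.375 to 0.9 m from the base axis. Payload 3.1 kg.
Tool frame: the origin (TCP) lies between the finger pads; the fingertips stand 8 mm ahead of it and the grasp point (between the pads) lies 11 mm behind it (manip.tip_extent is the distance from the TCP to the fingertips, in m); z points along the fingers, x is the direction in which the jaws open and shut, and the axes are right-handed (so a half turn about z gives the same grasp; the last joint's range is limited). The gripper opens to 85 mm and grips with 20 to 120 N. Pads are 22 mm wide; open, the fingers measure 114 mm over their backs; the gripper's body (76 mm by 85 mm) begins 54 mm behind the grasp point. The pads swing forward as they close: fully open they stand 13 mm farther back than shut.
Start: joints at [-1.405, 0.527, 1.433, -0, 1.181, -0.178], TCP at [0.211, -0.588, 0.239] pointing down, gripper open.
Joint ranges: [-3.08, 3.08], [-0.75, 2.2], [0.22, 2.44], [-1.43, 4.57], [0, 2.65], [-2.85, 2.85]. Speed limits (rad/s): [2.79, 2.79, 3.14, 3.14, 3.14, 3.14].

INTERFACE

Orientations are given as a unit quaternion [x, y, z, w].
In Python, from station import manip gives the robot as it stands.
- The arm moves only by the tool move_arm, never from a script. Its argument "deltas" is a list that holds one entry, the list of rows, each a list of 4 numbers: the shift along the tool's x, y, z in m, then the turn about the tool's z in degrees. A call has 1 to 20 rows; each row is the pose to reach, as a shift and turn from the pose measured when the call began, along the tool's axes at that moment; what a row does not reach only later rows make up. A row lasts 1/12 s, in which the tool goes at most 41.7 mm and 7.16 degrees, less where a joint would pass 70% of its speed; a pose out of reach is approached as far as the arm can. A call with a gripper value outside its range is refused whole. "gripper" is the opening, from 0 (shut) to 1 (fully open), set as the call begins (left out, the last holds). The fingers move at their own pace and stop on an object; "squeeze" is the grip in N (left out, the last holds). Time passes only in rows, so rows that repeat a pose let the fingers close. It gives the time, the measured TCP pose, the force and the opening at its end, in the units of the state.
- manip.sense(): the state, without advancing time (a new reading comes with each control period).
- manip.snapshot(name): name is "scene" or "side" or "wrist"; returns a dict with "img" (420x560x3 uint8, red, green, blue), "vertical_fov" (degrees; the focal length in pixels is half the picture's height over the tangent of half this angle, whatever the lens; pixels are square), "cx", "cy" (the principal point, pixels), "origin" and "orientation" of the camera in the world. Camera axes: x right, y down, z forward; pixel columns grow to the right and rows downward; lengths in m; the calibration is good to about 2 mm. A picture is of the moment at which its call begins. There is no depth.
- manip.sign_off(): hands the job in, once; it reports no verdict.
The state is a dict: "t": time; "q": joint angles; "qd": joint speeds; "tau": joint torques, N m; "tcp_pos": TCP position; "tool_rot": TCP orientation; "force": force on the tool from outside, world axes, zero at the start; "ft_torque": the same for the moment, N m; "finger_gap": opening from 0.0 (shut) to 1.0 (fully open).
Only numpy, scipy, OpenCV 4.12 (cv2) and the standard library are available. Lean on these libraries where they do the work, as an engineer would, in place of code of your own. Each camera call takes 0.05 s, during which the arm holds its last target.

TASK

Wind the handwheel of the shaker's clamp nut clockwise by its black crank grip, between one and one and a half turns, until the nut is down and its slot lines up with the notches in the two lugs beside it. Then take the longer of the two steel locking bars by its upright post and lay it flat into the slot and both notches, so that it reaches through both lugs and the nut cannot shake loose; let go of it.

Things in the scene. Friction and masses are not known exactly. Their poses are not given: they have to be found in the camera images.
- nut (a joint): castle nut on an upright stud: 116 mm aluminium handwheel, slotted brass hub on top (60 mm across; slot 28 wide, 24 deep). Rad, growing clockwise from above; 0 = down, slot in line with both lug notches. Starts at -9.5 to -6.1 (1 to 1.5 turns short); wind it clockwise to 0. Turns easily (1 N at the grip), stays where left, can overshoot by 0.9. It sinks 8 mm a turn (1.27 mm per rad) as it goes.
- crank_grip (a point): black crank grip on the handwheel: upright cylinder, 16 mm diameter, 71 mm tall, spins freely on its pin, 44 mm from the nut's axis. The point is on its axis, 19 mm below its top; at nut = 0 it is 52 mm above seat and out along seat's +x. At nut value q its direction from the axis is seat's +x turned clockwise (from above) by q. Lugs and hub end 30 mm below the point at 0.
- seat (a point): fixed point on the white shaker (200 mm in x, 240 in y, yawed up to 0.4 rad): on the nut's vertical axis, level with the floor of the lug notches, 124 mm above the bench. Its y axis runs through both notches: the bar must lie along it; z up. Steel lugs stand at y = -74 and +74 mm (12 mm thick, outer faces at 80); notches open upward, 28 mm wide, 22 deep.
- bar_mid (a point): long steel locking bar, loose on the bench to the robot's right: 200 mm long, 14 wide, 14 high, 0.2 kg, with an upright post at its middle to grip (16 mm across the bar, 12 along it, top 59 mm above the underside). The point is on the post's axis 30 mm above the underside; y along the bar (ends alike), z up. A like bar 110 mm long lies near: too short, not to be used.
There are look-alikes about, which are no part of the job. What is shaped like the part that bears bar_mid but pink is not meant.

How it is judged:
By the outcome, as a careful person would: the job done as asked, in the order asked, and still so for the second after the job is handed in, with the robot touching nothing.
It also fails if it takes over 64 s, if anything falls off the work surface, if the arm or the gripper's body presses on something with over 40 N, if the wrist force passes 120 N, or if a joint passes its speed limit or range.

## Working session

There is one attempt and no reset: what is moved stays moved. The work goes in short steps, Python scripts to look and compute and a tool call to move; the robot and the scene stay as the last step left them, time stands still between calls to the robot, and variables do not carry over. Pictures are saved under pics/ and viewed, and the job is handed in when it is done.

Besides the shell and the picture viewer there is one more tool, called after ">>>" as name(argument=value, ...) on one line, values as JSON. move_arm: Moves the arm, as the interface text tells. Its arguments: {"type":"object","properties":{"deltas":{"type":"array"},"gripper":{"type":"number"},"squeeze":{"type":"number"}},"required":["deltas"]}

```bash
mkdir -p pics
cat > h.py <<'E'
import numpy as np, cv2
from scipy.spatial.transform import Rotation as R
from station import manip
def snap(name, fn):
    s=manip.snapshot(name)
    cv2.imwrite('pics/'+fn+'.png', s['img'][:,:,::-1])
    np.savez('pics/'+fn+'.npz', **{k:np.array(v) for k,v in s.items()})
    return s
def load(fn): return dict(np.load('pics/'+fn+'.npz'))
def foc(s): return s['img'].shape[0]/2/np.tan(np.radians(float(s['vertical_fov']))/2)
def Rm(s):
    o=np.array(s['orientation']); return o if o.shape==(3,3) else R.from_quat(o).as_matrix()
def ray(s,u,v):
    f=foc(s); d=np.array([(u-s['cx'])/f,(v-s['cy'])/f,1.]); return np.array(s['origin']),Rm(s)@d
def atz(s,u,v,z):
    o,d=ray(s,u,v); return o+d*(z-o[2])/d[2]
def proj(s,p):
    c=Rm(s).T@(np.array(p)-s['origin']); f=foc(s); return np.array([s['cx']+f*c[0]/c[2], s['cy']+f*c[1]/c[2]])
def crop(fn,x0,y0,x1,y1,k,out):
    im=cv2.imread('pics/'+fn+'.png')[y0:y1,x0:x1]; cv2.imwrite('pics/'+out+'.png',cv2.resize(im,None,fx=k,fy=k,interpolation=cv2.INTER_CUBIC))
E
python3 - <<'E'
from h import *
for n in ['scene','side','wrist']:
    s=snap(n,n+'0'); print(n,s['vertical_fov'],s['cx'],s['cy'],s['origin'],s['orientation'])
print(manip.sense())
E
```

```text
scene 52.74956022658537 276.699980389805 208.3503807324301 [ 0.73094086 -0.5468224   0.79596537] [ 0.91935007  0.21410075 -0.07883278 -0.32053347]
side 52.919285184676035 277.5242938075301 211.42966835329824 [0.302471   0.69376409 0.64343412] [-0.10334301  0.8752046  -0.46993731  0.04996059]
wrist 70.4917480408904 279.02036750835975 210.7682396556291 [ 0.28522667 -0.56053356  0.37377006] [ 0.80813409 -0.56763717 -0.09096152  0.1281926 ]
{'t': 0.15, 'q': array([-1.40449112e+00,  5.28269663e-01,  1.43359755e+00, -8.81079009e-06,
        1.18143890e+00, -1.78518438e-01]), 'qd': array([-0.00230316, -0.00206023, -0.00243696,  0.00053141,  0.0027078 ,
        0.00101896]), 'tau': array([ 4.37129183e-04, -4.42743945e+01, -1.78275365e+01, -2.09597947e-04,
        5.60115441e-03,  1.03723272e-05]), 'tcp_pos': array([ 0.2111929 , -0.58766244,  0.23855128]), 'tool_rot': array([ 8.17934253e-01, -5.75311067e-01, -6.04983857e-04, -6.06620810e-04]), 'force': array([-0.74015609, -0.16828076,  0.34989347]), 'ft_torque': array([ 0.05918225, -0.01252715,  0.01625014]), 'finger_gap': 0.9978357052204767}
```

View pics/scene0.png

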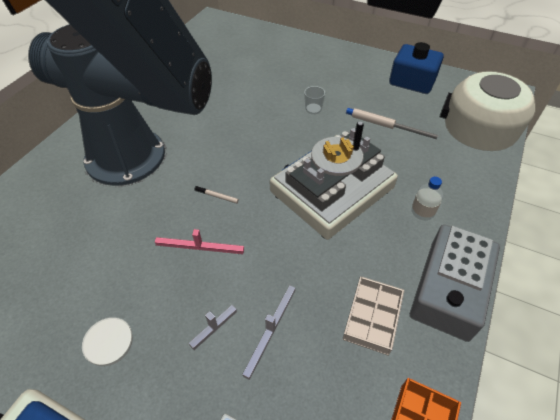

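View pics/side0.png

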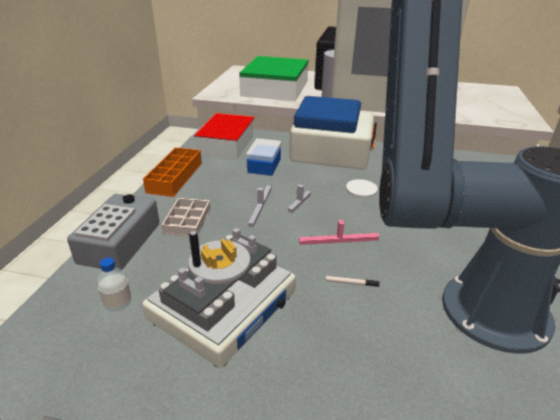

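View pics/wrist0.png

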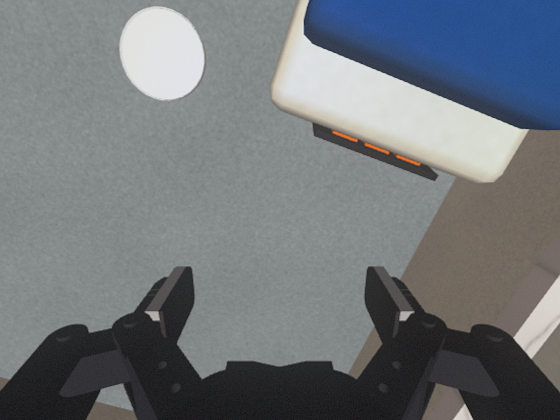

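The scene view shows the shaker with its handwheel near (338,155), its crank near (358,135), the long bar near (270,330) and the short bar near (213,325). The pink decoy is at (200,244).

Run:
```python
from h import *
crop('scene0',255,110,415,245,5,'c1')
crop('side0',130,210,310,360,4,'c2')
crop('scene0',180,270,310,385,5,'c3')
crop('side0',230,170,330,240,6,'c4')
```

```text
(no output)
```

View pics/c1.png

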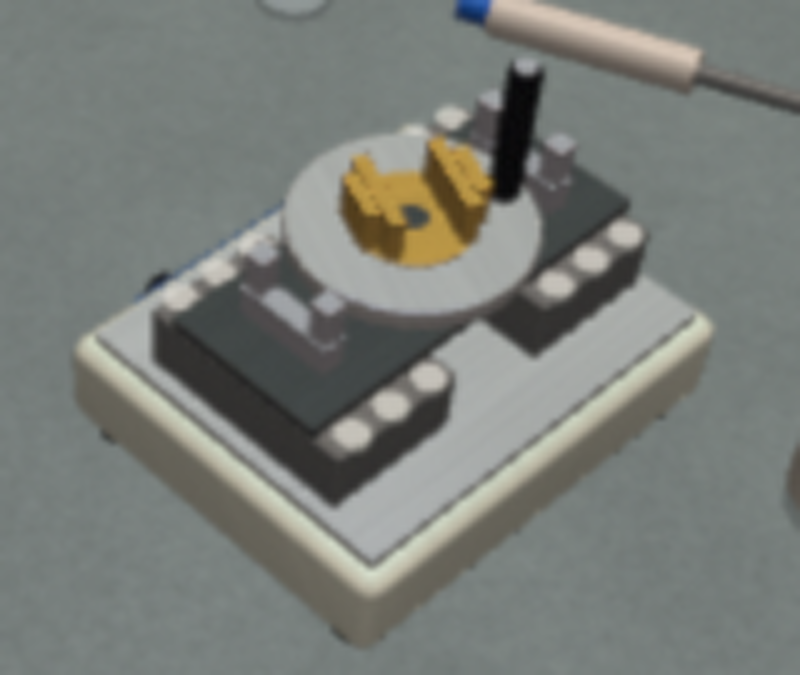

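View pics/c2.png

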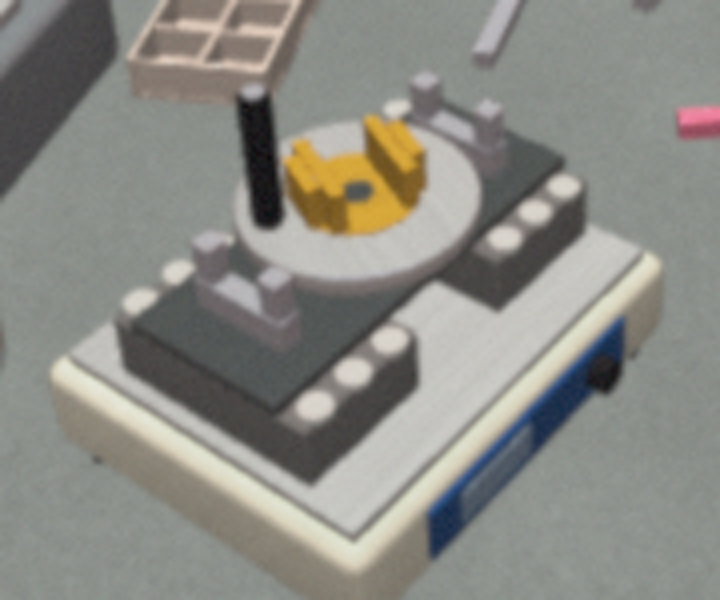

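View pics/c3.png

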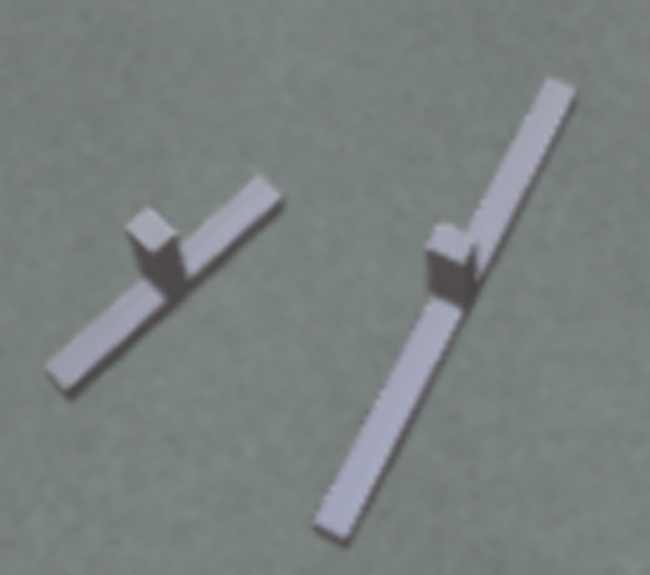

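View pics/c4.png

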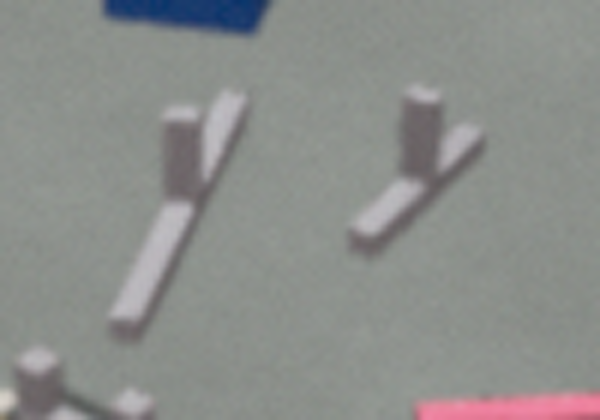

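Run:
```python
from h import *
a=load('scene0'); b=load('side0')
def tri(p,q):
    o1,d1=ray(a,*p);o2,d2=ray(b,*q); d1/=np.linalg.norm(d1);d2/=np.linalg.norm(d2)
    t=np.linalg.lstsq(np.stack([d1,-d2],1),o2-o1,rcond=None)[0]
    return (o1+d1*t[0]+o2+d2*t[1])/2, np.linalg.norm(o1+d1*t[0]-o2-d2*t[1])
sc=[(307.4,160),(320.6,170.6),(353.6,130.4),(367,139.6)]
sd=[(252.5,237),(236.75,230),(199.25,280),(183,270.75)]
for z,n,pts in ((0.146,'scene',sc),(0.146,'side',sd)):
    s=a if n=='scene' else b
    P=np.array([atz(s,*p,z) for p in pts]); print(n,P.round(4).tolist(),P.mean(0))
    v=P[2]+P[3]-P[0]-P[1]; print('y-axis yaw',np.degrees(np.arctan2(v[1],v[0])),np.linalg.norm(v)/2)
for p,q in zip(sc,sd): print(tri(p,q))
print('grip',tri((360.2,123.2),(193.75,232.5)))
# bar
f=lambda x,y:(x/5+180,y/5+270)
g=lambda x,y:(x/6+230,y/6+170)
print('bar post top',tri(f(452,243),g(183,112)))
print(atz(a,*f(452,243),0.059),atz(b,*g(183,112),.059))
e1=atz(a,*f(562,88),.014);e2=atz(a,*f(333,528),.014);print(e1,e2,(e1+e2)/2,np.degrees(np.arctan2(*(e1-e2)[1::-1])),np.linalg.norm(e1-e2))
e1=atz(b,*g(235,95),.014);e2=atz(b,*g(125,322),.014);print(e1,e2,(e1+e2)/2,np.degrees(np.arctan2(*(e1-e2)[1::-1])))
s=manip.sense();print(R.from_quat(s['tool_rot']).as_matrix().round(3))
```

```text
scene [[0.4967, 0.0634, 0.146], [0.5344, 0.0468, 0.146], [0.5534, 0.1973, 0.146], [0.5911, 0.1811, 0.146]] [0.5438938  0.12214501 0.146     ]
y-axis yaw 67.07569537685997 0.14552982051537672
side [[0.4952, 0.0631, 0.146], [0.5321, 0.0484, 0.146], [0.5499, 0.2019, 0.146], [0.5864, 0.1866, 0.146]] [0.54089837 0.12502765 0.146     ]
y-axis yaw 68.52957254915772 0.14880644815662628
(array([0.49595259, 0.06331041, 0.145921  ]), np.float64(0.0014697224582451008))
(array([0.53333556, 0.04742382, 0.14501986]), np.float64(0.0016628654550315885))
(array([0.55196371, 0.19965692, 0.14353683]), np.float64(0.001702222779727878))
(array([0.58934304, 0.18375918, 0.14300804]), np.float64(0.002458720221447536))
grip (array([0.57425623, 0.15362412, 0.20781342]), np.float64(0.001656725994841562))
bar post top (array([ 0.56892334, -0.26144299,  0.0590227 ]), np.float64(0.0022268270955995073))
[ 0.56999172 -0.2611207   0.059     ] [ 0.56792369 -0.26198422  0.059     ]
[ 0.57020935 -0.16360793  0.014     ] [ 0.57086025 -0.35926526  0.014     ] [ 0.5705348 -0.2614366  0.014    ] 90.19060882221692 0.19565841493024047
[ 0.56775411 -0.35779571  0.014     ] [ 0.56627596 -0.15797945  0.014     ] [ 0.56701504 -0.25788758  0.014     ] -89.57615838448292
[[ 0.338 -0.941 -0.   ]
 [-0.941 -0.338  0.002]
 [-0.002 -0.    -1.   ]]
```

>>> move_arm(deltas=[[[-0.024,-0.034,-0.03,2],[-0.055,-0.08,-0.05,4],[-0.09,-0.13,-0.06,6],[-0.125,-0.18,-0.07,8],[-0.16,-0.23,-0.08,10],[-0.195,-0.28,-0.09,12],[-0.23,-0.33,-0.09,14],[-0.262,-0.345,-0.09,16],[-0.295,-0.36,-0.09,18],[-0.33,-0.377,-0.09,19.8],[-0.365,-0.394,-0.09,19.8],[-0.4,-0.41,-0.09,19.8],[-0.435,-0.425,-0.09,19.8],[-0.47,-0.44,-0.09,19.8],[-0.505,-0.455,-0.09,19.8],[-0.54,-0.47,-0.09,19.8],[-0.57,-0.48,-0.09,19.8],[-0.5825,-0.4844,-0.09,19.8],[-0.5825,-0.4844,-0.09,19.8],[-0.5825,-0.4844,-0.09,19.8]]], gripper=1, squeeze=25)

```text
t: 1.82
tcp_pos: [0.4693, 0.1307, 0.3296]
tool_rot: [0.71, -0.705, -0.002, -0.002]
force: [0.6, -0.2, -0.5]
finger_gap: 0.998
```

Run:
```python
from h import *
s=snap('wrist','w1'); m=manip.sense(); print(m['t'],m['tcp_pos'],R.from_quat(m['tool_rot']).as_matrix().round(3),m['force'])
for z,p in [(.146,(.5424,.1236)),(.207,(.5742,.1536))]: print(proj(s,[*p,z]))
```

```text
1.8667 [0.46946136 0.12779262 0.32947481] [[ 0.006 -1.    -0.001]
 [-1.    -0.006  0.002]
 [-0.002  0.001 -1.   ]] [ 0.18865963 -0.32566076  0.51660531]
[287.61298052 119.44311522]
[252.42596281  78.86091073]
```

View pics/w1.png

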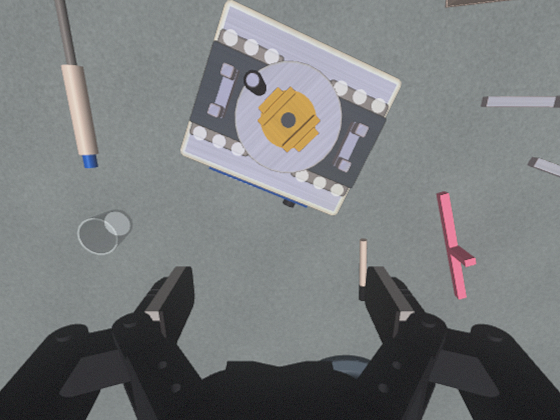

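The wrist view agrees with the triangulation: the hub hole is at (288,120) and the grip top at (253,80). I'll refine on a crop.

Run:
```python
from h import *
crop('w1',190,40,390,190,4,'c5')
```

```text
(no output)
```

View pics/c5.png

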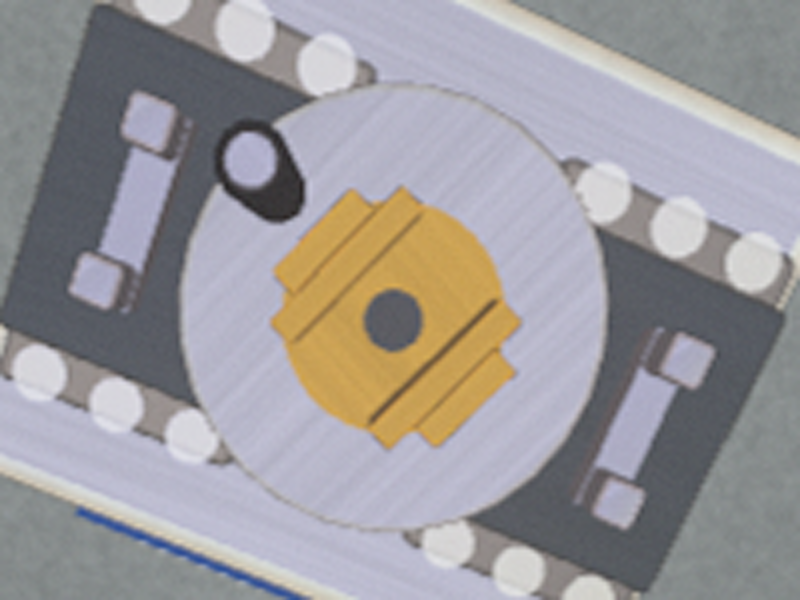

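Run:
```python
from h import *
s=load('w1'); f=lambda x,y:(x/4+190,y/4+40)
P=np.array([atz(s,*f(*p),.146) for p in [(149,122),(98,281),(687,361),(617,503)]]);print(P,P.mean(0))
v=P[0]+P[1]-P[2]-P[3];print(np.degrees(np.arctan2(v[1],v[0])),np.linalg.norm(v)/2)
v=P[0]-P[1]+P[2]-P[3];print(np.degrees(np.arctan2(v[1],v[0])),np.linalg.norm(v)/2)
for z in (.204,.207):print(atz(s,*f(248,160),z))
# slot edges at hub top; z ~0.146+.0094
for l in [((297,342),(420,215)),((370,423),(497,300)),((277,323),(404,188)),((390,448),(520,323))]:
    a,b=[atz(s,*f(*p),.150) for p in l]; print(np.degrees(np.arctan2(*(b-a)[1::-1])),(a+b)[:2]/2)
```

```text
[[0.58771806 0.18346126 0.146     ]
 [0.55073726 0.19814662 0.146     ]
 [0.53232385 0.04662908 0.146     ]
 [0.49532155 0.06192892 0.146     ]] [0.54152518 0.12254147 0.146     ]
67.91155395103661 0.14733895513969558
-22.062618413261447 0.03991431866515963
[0.57365584 0.15422438 0.204     ]
[0.57336147 0.15395683 0.207     ]
-45.172960079152084 [0.55157958 0.13210993]
-45.86381044429314 [0.53161672 0.11274026]
-44.64093543161065 [0.55694791 0.13666858]
-45.738062683597505 [0.52567648 0.10704733]
```

>>> move_arm(deltas=[[[-0.008,-0.035,0.0,0],[-0.016,-0.07,0.02,0],[-0.025,-0.104,0.04,0],[-0.0255,-0.104,0.06,0],[-0.0255,-0.104,0.08,0]]])

```text
t: 2.28
tcp_pos: [0.5752, 0.1528, 0.2477]
tool_rot: [0.709, -0.705, -0.001, -0.0]
force: [-0.8, 0.5, -1.2]
finger_gap: 0.997
```

Run:
```python
from h import *
m=manip.sense(); print(m['t'],m['tcp_pos'],m['qd'].round(2))
s=snap('wrist','w2'); m=manip.sense(); print(m['t'],m['tcp_pos'])
T=R.from_quat(m['tool_rot']).as_matrix();print(T.T@(np.array([.5735,.1539,.1775])-m['tcp_pos']))
```

```text
2.2833 [0.57522479 0.15279376 0.24773257] [-0.    0.24  0.33 -0.   -0.53 -0.  ]
2.3333 [0.57137778 0.15231304 0.24336166]
[-0.00150067 -0.00280662  0.06583807]
```

View pics/w2.png

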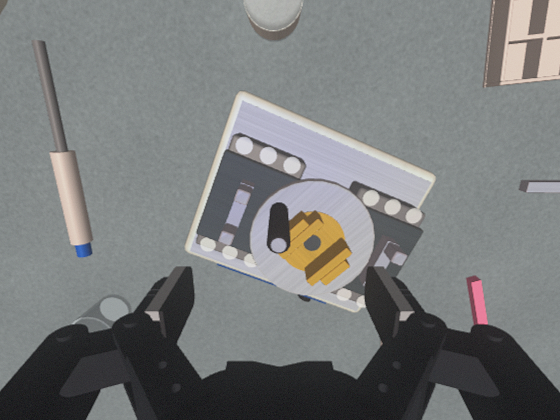

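The grip top at (278,245) is centred between the fingers, so I'll descend and close.

>>> move_arm(deltas=[[[-0.0015,-0.003,0.015,0],[-0.0015,-0.003,0.03,0],[-0.0015,-0.003,0.045,0],[-0.0015,-0.003,0.06,0],[-0.0015,-0.003,0.066,0],[-0.0015,-0.003,0.066,0],[-0.0015,-0.003,0.066,0]]])

```text
t: 2.92
tcp_pos: [0.574, 0.1531, 0.1778]
tool_rot: [0.708, -0.706, -0.004, 0.003]
force: [0.7, 0.4, -0.1]
finger_gap: 0.997
```

>>> move_arm(deltas=[[[0,0,0,0],[0,0,0,0],[0,0,0,0],[0,0,0,0],[0,0,0,0],[0,0,0,0],[0,0,0,0],[0,0,0,0]]], gripper=0, squeeze=25)

```text
t: 3.58
tcp_pos: [0.5742, 0.1533, 0.1782]
tool_rot: [0.708, -0.706, -0.004, 0.003]
force: [-0.5, 0.6, 2.2]
finger_gap: 0.179
```

Run:
```python
from h import *
m=manip.sense(); print(m['t'],m['tcp_pos'],m['force'],m['finger_gap'])
s=snap('scene','s2');crop('s2',255,90,415,225,5,'c6')
T=R.from_quat(m['tool_rot']).as_matrix();print(T.round(3))
C=np.array([.542,.1232]); p0=m['tcp_pos']
th0=np.radians(44.3)
for n in range(1,41):
    a=9*n; th=th0-np.radians(a)
    d=np.array([*(C+.044*np.array([np.cos(th),np.sin(th)])),.1775-np.radians(a)*.00127])-p0
    d[2]=-.00127*np.radians(a)
    if n<=20:print((T.T@d).round(4).tolist())
```

```text
3.5833 [0.57418117 0.15331583 0.17817661] [-0.50096331  0.59863427  2.240898  ] 0.17897964145302103
[[ 0.004 -1.    -0.009]
 [-1.    -0.004  0.001]
 [-0.001  0.009 -1.   ]]
[0.0047, -0.0037, 0.0002]
[0.0106, -0.0072, 0.0003]
[0.0171, -0.0098, 0.0005]
[0.0238, -0.0113, 0.0007]
[0.0307, -0.0117, 0.0009]
[0.0376, -0.0111, 0.001]
[0.0443, -0.0093, 0.0013]
[0.0506, -0.0066, 0.0015]
[0.0564, -0.0029, 0.0017]
[0.0616, 0.0017, 0.0019]
[0.066, 0.007, 0.0022]
[0.0695, 0.0129, 0.0024]
[0.0721, 0.0194, 0.0027]
[0.0736, 0.0261, 0.003]
[0.074, 0.033, 0.0032]
[0.0733, 0.0399, 0.0035]
[0.0716, 0.0465, 0.0037]
[0.0689, 0.0529, 0.004]
[0.0652, 0.0587, 0.0043]
[0.0606, 0.0639, 0.0045]
```

View pics/c6.png

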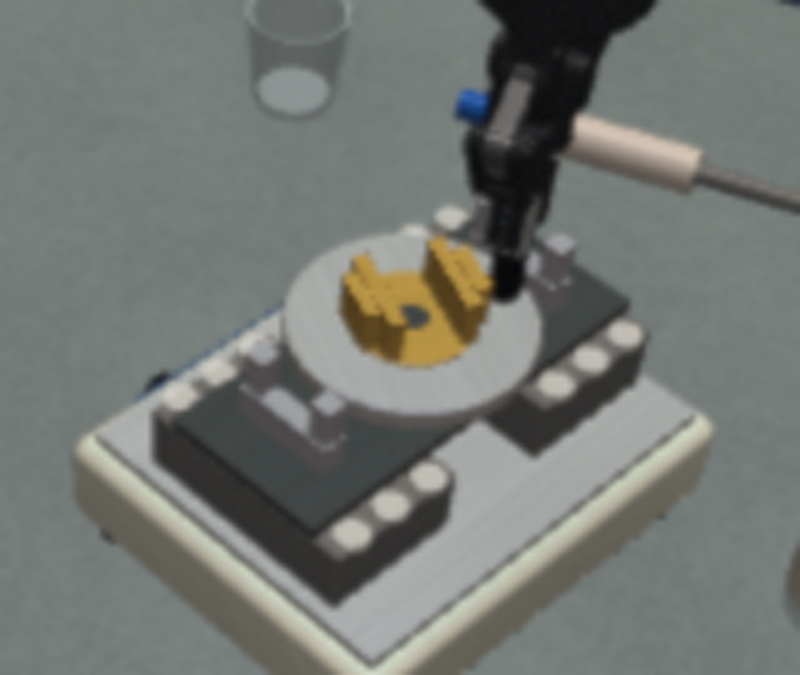

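The fingers hold the black grip (gap 0.18, about 15 mm). I'll wind the first 180°.

>>> move_arm(deltas=[[[0.0047,-0.0037,0.0002,0],[0.0106,-0.0072,0.0003,0],[0.0171,-0.0098,0.0005,0],[0.0238,-0.0113,0.0007,0],[0.0307,-0.0117,0.0009,0],[0.0376,-0.0111,0.001,0],[0.0443,-0.0093,0.0013,0],[0.0506,-0.0066,0.0015,0],[0.0564,-0.0029,0.0017,0],[0.0616,0.0017,0.0019,0],[0.066,0.007,0.0022,0],[0.0695,0.0129,0.0024,0],[0.0721,0.0194,0.0027,0],[0.0736,0.0261,0.003,0],[0.074,0.033,0.0032,0],[0.0733,0.0399,0.0035,0],[0.0716,0.0465,0.0037,0],[0.0689,0.0529,0.004,0],[0.0652,0.0587,0.0043,0],[0.0606,0.0639,0.0045,0]]])

```text
t: 5.3
tcp_pos: [0.51, 0.0929, 0.1742]
tool_rot: [0.709, -0.706, -0.004, 0.003]
force: [2.3, 0.1, -1.2]
finger_gap: 0.179
```

```bash
cat > wind.py <<'E'
from h import *
import sys
m=manip.sense(); print(m['t'],m['tcp_pos'],m['force'],m['finger_gap'])
T=R.from_quat(m['tool_rot']).as_matrix()
C=np.array([.542,.1232]); p0=m['tcp_pos']
a0,a1,zref=map(float,sys.argv[1:4])   # cumulative start/end degrees, z at 0
d=p0[:2]-C; print('r',np.linalg.norm(d),'ang',44.3-np.degrees(np.arctan2(d[1],d[0])))
for a in np.arange(a0+9,a1+.1,9):
    th=np.radians(44.3-a)
    d=np.array([*(C+.044*np.array([np.cos(th),np.sin(th)])),zref-np.radians(a)*.00127])-p0
    print((T.T@d).round(4).tolist()+[0],end=', ')
E
python3 wind.py 180 360 .178
```

```text
5.3 [0.50998359 0.09293086 0.17416189] [ 2.29558643  0.09348595 -1.22746889] 0.17935322934088327
r 0.04405986241742683 ang 180.9068684259799
[-0.0049, 0.0039, 0.0004, 0], [-0.0108, 0.0074, 0.0006, 0], [-0.0172, 0.0099, 0.0009, 0], [-0.024, 0.0114, 0.0011, 0], [-0.0309, 0.0118, 0.0013, 0], [-0.0377, 0.0112, 0.0015, 0], [-0.0444, 0.0095, 0.0017, 0], [-0.0507, 0.0067, 0.0019, 0], [-0.0566, 0.003, 0.002, 0], [-0.0618, -0.0016, 0.0022, 0], [-0.0661, -0.0069, 0.0024, 0], [-0.0697, -0.0128, 0.0025, 0], [-0.0722, -0.0192, 0.0027, 0], [-0.0737, -0.026, 0.0028, 0], [-0.0741, -0.0329, 0.0029, 0], [-0.0735, -0.0398, 0.0031, 0], [-0.0718, -0.0464, 0.0032, 0], [-0.069, -0.0528, 0.0033, 0], [-0.0653, -0.0586, 0.0035, 0], [-0.0607, -0.0638, 0.0036, 0],
```

>>> move_arm(deltas=[[[-0.0049,0.0039,0.0004,0],[-0.0108,0.0074,0.0006,0],[-0.0172,0.0099,0.0009,0],[-0.024,0.0114,0.0011,0],[-0.0309,0.0118,0.0013,0],[-0.0377,0.0112,0.0015,0],[-0.0444,0.0095,0.0017,0],[-0.0507,0.0067,0.0019,0],[-0.0566,0.003,0.002,0],[-0.0618,-0.0016,0.0022,0],[-0.0661,-0.0069,0.0024,0],[-0.0697,-0.0128,0.0025,0],[-0.0722,-0.0192,0.0027,0],[-0.0737,-0.026,0.0028,0],[-0.0741,-0.0329,0.0029,0],[-0.0735,-0.0398,0.0031,0],[-0.0718,-0.0464,0.0032,0],[-0.069,-0.0528,0.0033,0],[-0.0653,-0.0586,0.0035,0],[-0.0607,-0.0638,0.0036,0]]])

```text
t: 6.97
tcp_pos: [0.5726, 0.155, 0.1702]
tool_rot: [0.708, -0.706, -0.006, 0.003]
force: [-2.0, 0.2, 5.7]
finger_gap: 0.177
```

```bash
python3 wind.py 359.4 427 .178; python3 -c "
from h import *
snap('scene','s3');crop('s3',255,90,415,225,5,'c7')"
```

```text
6.9667 [0.57260345 0.15495682 0.17016007] [-1.9783599   0.19314406  5.72230351] 0.1772479136235147
r 0.044102916770197405 ang -1.7595782373037707
[0.006, -0.005, 0.0002, 0], [0.0119, -0.0086, 0.0004, 0], [0.0183, -0.0112, 0.0005, 0], [0.025, -0.0128, 0.0007, 0], [0.0319, -0.0133, 0.0009, 0], [0.0388, -0.0127, 0.001, 0], [0.0455, -0.0111, 0.0012, 0],
```

View pics/c7.png

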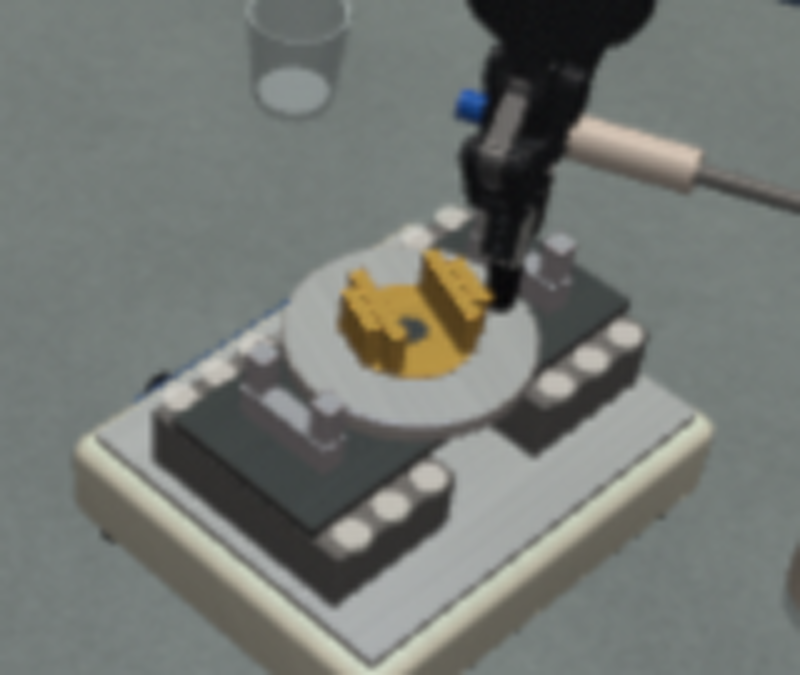

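The wheel has followed for a full turn and sunk as expected. Now the last 67°.

>>> move_arm(deltas=[[[0.006,-0.005,0.0002,0],[0.0119,-0.0086,0.0004,0],[0.0183,-0.0112,0.0005,0],[0.025,-0.0128,0.0007,0],[0.0319,-0.0133,0.0009,0],[0.0385,-0.0127,0.001,0],[0.0425,-0.012,0.0011,0],[0.045,-0.0112,0.0012,0],[0.045,-0.0112,0.0012,0],[0.045,-0.0112,0.0012,0],[0.045,-0.0112,0.0012,0],[0.045,-0.0112,0.0012,0]]])

```text
t: 8.02
tcp_pos: [0.5844, 0.1094, 0.1687]
tool_rot: [0.708, -0.706, -0.006, 0.003]
force: [-0.6, -1.2, 4.9]
finger_gap: 0.178
```

```bash
python3 wind.py 0 0 .178; python3 -c "
from h import *
snap('scene','s4');crop('s4',255,90,415,225,5,'c8')
snap('side','d4');crop('d4',130,210,310,360,4,'c9')"
```

```text
8.0167 [0.58436863 0.109425   0.16872992] [-0.61706658 -1.21404247  4.89389794] 0.17825696534989507
r 0.044551669904027424 ang 62.31051910919531
```

View pics/c8.png

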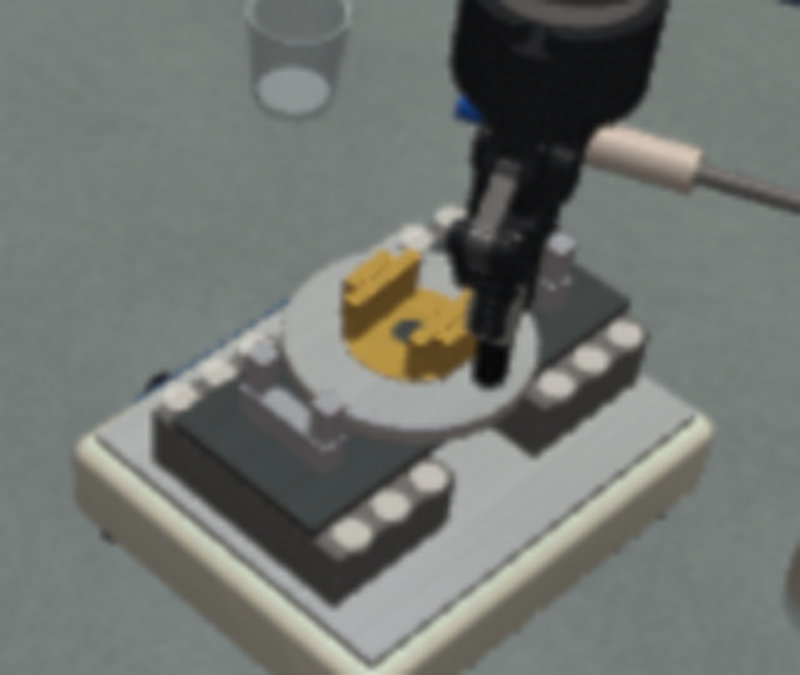

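View pics/c9.png

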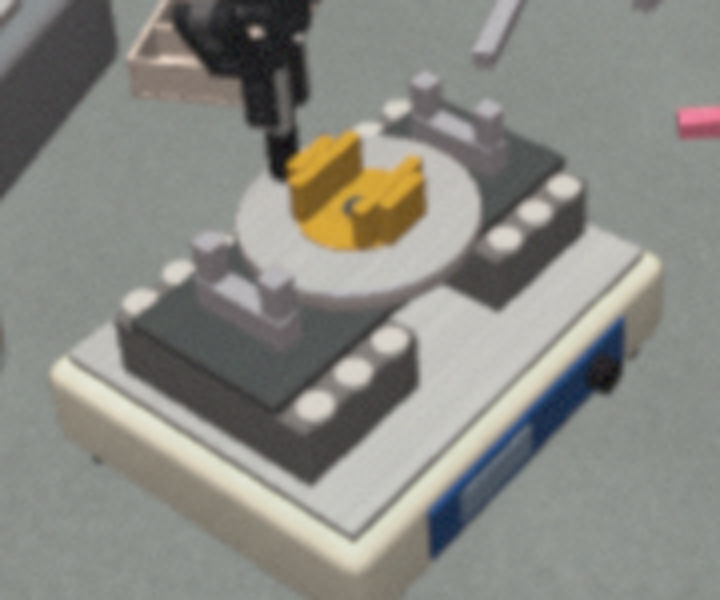

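>>> move_arm(deltas=[[[0.0015,0.0008,0,0],[0.003,0.0014,0,0],[0.003,0.0014,0,0],[0.003,0.0014,0,0],[0.003,0.0014,0,0]]])

```text
t: 8.53
tcp_pos: [0.5832, 0.1066, 0.1687]
tool_rot: [0.708, -0.706, -0.006, 0.003]
force: [2.2, 0.0, 2.7]
finger_gap: 0.177
```

```bash
python3 wind.py 0 0 .178
```

```text
8.5333 [0.58322798 0.10656278 0.16869639] [2.15013774 0.02757462 2.65237271] 0.17740334420981657
r 0.044458335370084104 ang 66.2761365570136
```

>>> move_arm(deltas=[[[0,0,0,0],[0,0,0,0],[0,0,0,0],[0,0,0,0],[0,0,-0.02,0],[0,0,-0.05,0],[0,0.01,-0.085,0],[-0.005,0.04,-0.12,0],[-0.01,0.075,-0.15,0],[-0.015,0.11,-0.16,0],[-0.015,0.112,-0.16,0],[-0.015,0.112,-0.16,0]]], gripper=1)

```text
t: 9.53
tcp_pos: [0.471, 0.1213, 0.3316]
tool_rot: [0.708, -0.706, -0.006, 0.003]
force: [0.7, 0.4, 0.7]
finger_gap: 0.998
```

```bash
python3 -c "
from h import *
s=snap('wrist','w5');print(manip.sense()['tcp_pos'],manip.sense()['t'])
u=proj(s,[.542,.1232,.146]);print(u)
x,y=int(u[0])-100,max(int(u[1])-75,0);print(x,y);crop('w5',x,y,x+200,y+150,4,'c10')"
```

```text
[0.47265867 0.12090934 0.3307462 ] 9.5833
[278.26736455 119.32129325]
178 44
```

View pics/c10.png

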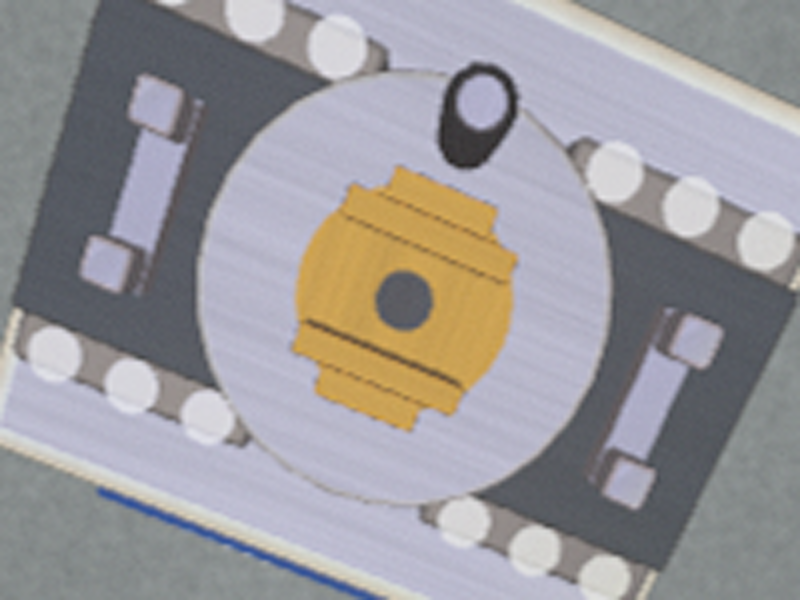

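The slot edges (22.2° and 22.6° in the picture) run in line with the two notches (23.4°), so the nut is down. Next, the bar.

>>> move_arm(deltas=[[[0.025,0,0,0],[0.06,-0.003,0.0,0],[0.1,-0.005,0.01,0],[0.14,-0.008,0.02,0],[0.18,-0.01,0.03,0],[0.22,-0.013,0.04,0],[0.26,-0.015,0.05,0],[0.3,-0.018,0.06,0],[0.335,-0.018,0.07,0],[0.365,-0.018,0.08,0],[0.38,-0.018,0.08,0],[0.381,-0.018,0.08,0],[0.381,-0.018,0.08,0]]])

```text
t: 10.67
tcp_pos: [0.4909, -0.2602, 0.2481]
tool_rot: [0.707, -0.707, -0.006, 0.003]
force: [-0.8, 0.9, -0.1]
finger_gap: 1.0
```

```bash
python3 -c "
from h import *
s=load('w5');f=lambda x,y:(x/4+178,y/4+44)
P=np.array([atz(s,*f(*p),.146) for p in [(157,103),(107,263),(694,342),(628,482)]]);print(P.mean(0));v=P[0]+P[1]-P[2]-P[3];print(np.degrees(np.arctan2(v[1],v[0])))
for l in [((345,217),(507,283)),((308,322),(462,386)),((394,170),(497,210)),((315,390),(413,430))]:
    a,b=[atz(s,*f(*p),.14) for p in l]; print(np.degrees(np.arctan2(*(a-b)[1::-1])))
s=snap('wrist','w6');print(manip.sense()['tcp_pos'],manip.sense()['t'])"
```

```text
[0.54176215 0.12255431 0.146     ]
67.79065409508279
69.26705805388005
68.28350113232791
70.47183551348368
68.3105245427938
[ 0.49089299 -0.2590337   0.24856919] 10.7167
```

View pics/w6.png

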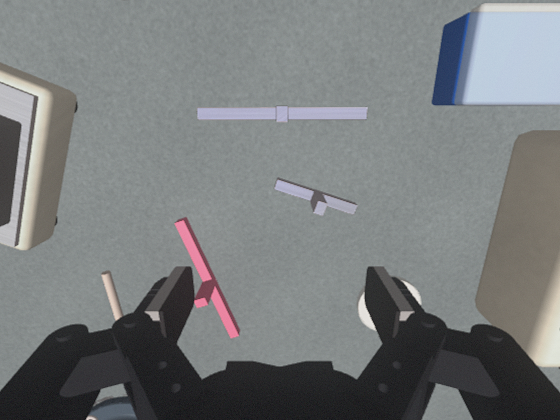

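The long bar runs from (197,114) to (367,113) with its post at (282,114). The short bar, at (315,196), is clear of it.

```bash
python3 -c "
from h import *
s=load('w6');crop('w6',185,90,380,140,4,'c11')
print(atz(s,282,114,.059),atz(s,197,114,.014),atz(s,367.5,113.3,.014),atz(s,320,208,.059))
"
```

```text
[ 0.56688131 -0.26200075  0.059     ] [ 0.56605478 -0.16189273  0.014     ] [ 0.56725553 -0.36277489  0.014     ] [ 0.46460764 -0.30605225  0.059     ]
```

View pics/c11.png

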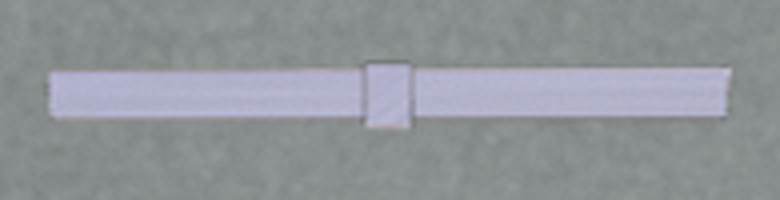

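```bash
python3 -c "
from h import *
m=manip.sense();T=R.from_quat(m['tool_rot']).as_matrix();print(T.round(4))
print(T.T@(np.array([.568,-.262,.09])-m['tcp_pos']),T.T@(np.array([.568,-.262,.032])-m['tcp_pos']))
"
```

```text
[[ 0.0025 -0.9999 -0.0124]
 [-1.     -0.0026  0.0055]
 [-0.0055  0.0124 -0.9999]]
[ 0.00403759 -0.07906299  0.15757925] [ 0.00435851 -0.07978351  0.21557389]
```

>>> move_arm(deltas=[[[0.004,-0.025,0.02,0],[0.004,-0.055,0.04,0],[0.004,-0.079,0.065,0],[0.004,-0.079,0.1,0],[0.004,-0.079,0.13,0],[0.004,-0.079,0.15,0],[0.004,-0.079,0.157,0],[0.004,-0.079,0.157,0],[0.004,-0.079,0.157,0]]])

```text
t: 11.47
tcp_pos: [0.5688, -0.2611, 0.0917]
tool_rot: [0.709, -0.706, -0.006, 0.002]
force: [-0.2, -0.8, 0.4]
finger_gap: 0.999
```

```bash
python3 -c "
from h import *
s=snap('wrist','w7')
m=manip.sense();T=R.from_quat(m['tool_rot']).as_matrix();print(m['tcp_pos'],T.round(4))
print(T.T@(np.array([.568,-.262,.032])-m['tcp_pos']))
"
```

```text
[ 0.56922868 -0.26183125  0.09243763] [[ 0.0036 -0.9999 -0.0098]
 [-1.     -0.0037  0.0037]
 [-0.0038  0.0098 -0.9999]]
[0.00039232 0.00063935 0.0604457 ]
```

View pics/w7.png

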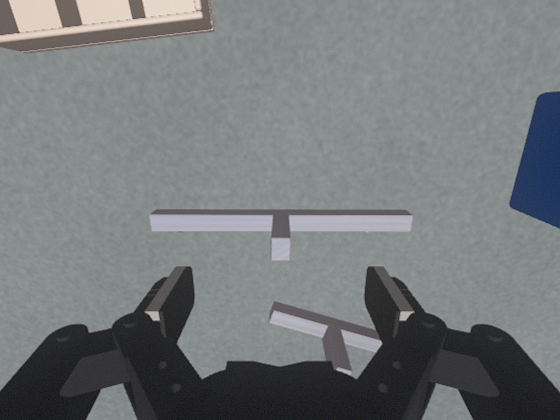

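The post top at (281,247) is centred between the fingers. I'll descend, close and lift slightly.

>>> move_arm(deltas=[[[0.0004,0.0006,0.015,0],[0.0004,0.0006,0.03,0],[0.0004,0.0006,0.045,0],[0.0004,0.0006,0.055,0],[0.0004,0.0006,0.0605,0],[0.0004,0.0006,0.0605,0],[0.0004,0.0006,0.0605,0],[0.0004,0.0006,0.0605,0]]])

```text
t: 12.18
tcp_pos: [0.5688, -0.2625, 0.033]
tool_rot: [0.708, -0.706, -0.004, 0.002]
force: [-0.8, 0.2, 0.0]
finger_gap: 1.002
```

>>> move_arm(deltas=[[[0,0,0,0],[0,0,0,0],[0,0,0,0],[0,0,0,0],[0,0,0,0],[0,0,0,0],[0,0,0,0],[0,0,0,0],[0,0,-0.01,0],[0,0,-0.025,0],[0,0,-0.04,0],[0,0,-0.04,0]]], gripper=0, squeeze=60)

```text
t: 13.18
tcp_pos: [0.5707, -0.2636, 0.0759]
tool_rot: [0.708, -0.706, -0.001, 0.001]
force: [0.8, -0.4, -0.6]
finger_gap: 0.129
```

```bash
python3 -c "
from h import *
s=snap('scene','s8');d=snap('side','d8')
m=manip.sense();T=R.from_quat(m['tool_rot']).as_matrix();print(m['tcp_pos'],T.round(4),m['force'],m['finger_gap'])
crop('s8',180,210,360,345,4,'c12');crop('d8',200,130,330,240,5,'c13')
"
```

```text
[ 0.56930711 -0.26272904  0.07358271] [[ 0.0036 -1.     -0.0071]
 [-1.     -0.0036  0.0019]
 [-0.0019  0.0071 -1.    ]] [ 0.51049134 -0.5884593  -2.18289998] 0.13425389383609865
```

View pics/c12.png

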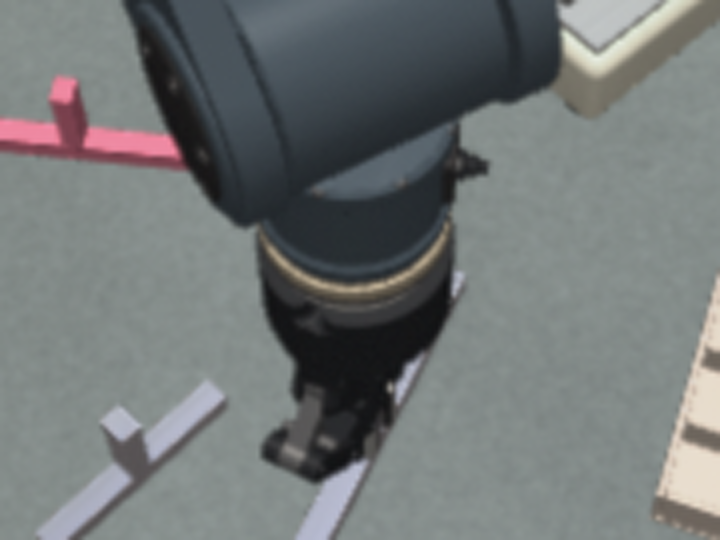

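View pics/c13.png

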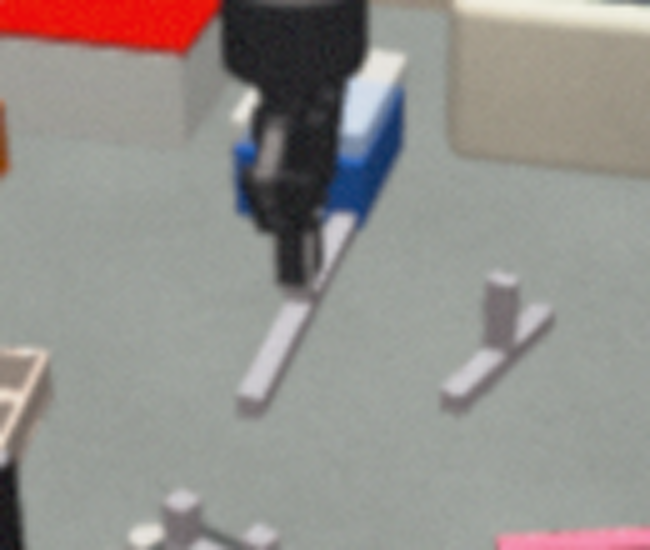

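The long bar is held and lifted (gap 0.13). I'll raise it, carry it over the nut and turn it by +22.35°.

>>> move_arm(deltas=[[[0,0,-0.025,0],[0,0,-0.06,0],[0,0,-0.1,0],[-0.015,0,-0.135,2],[-0.04,0,-0.165,4],[-0.07,0.005,-0.19,6],[-0.105,0.008,-0.196,8],[-0.14,0.01,-0.196,10],[-0.175,0.012,-0.196,12],[-0.21,0.015,-0.196,14],[-0.245,0.018,-0.196,16],[-0.28,0.02,-0.196,18],[-0.31,0.022,-0.196,20],[-0.34,0.024,-0.196,22],[-0.365,0.026,-0.196,22.35],[-0.38,0.027,-0.196,22.35],[-0.3865,0.027,-0.196,22.35],[-0.3865,0.027,-0.196,22.35],[-0.3865,0.027,-0.196,22.35],[-0.3865,0.027,-0.196,22.35]]])

```text
t: 14.95
tcp_pos: [0.5423, 0.1222, 0.27]
tool_rot: [-0.558, 0.83, 0.003, -0.003]
force: [0.3, -0.1, -1.8]
finger_gap: 0.13
```

```bash
python3 -c "
from h import *
s=snap('scene','s9');d=snap('side','d9');w=snap('wrist','w9')
m=manip.sense();T=R.from_quat(m['tool_rot']).as_matrix();print(m['tcp_pos'],T.round(4),m['force'],m['finger_gap'])
print(np.degrees(np.arctan2(T[1,0],T[0,0])),T.T@(np.array([.542,.123,.2])-m['tcp_pos']),T.T@(np.array([.542,.123,.157])-m['tcp_pos']))
"
```

```text
[0.54250922 0.12213351 0.270402  ] [[-0.3785 -0.9256 -0.0073]
 [-0.9256  0.3785  0.0017]
 [ 0.0012  0.0074 -1.    ]] [ 0.43937081  0.07926281 -0.69413157] 0.13142569578906668
-112.23829750996964 [-0.00069261  0.000281    0.07040521] [-7.43484898e-04 -3.55490346e-05  1.13404011e-01]
```

View pics/s9.png

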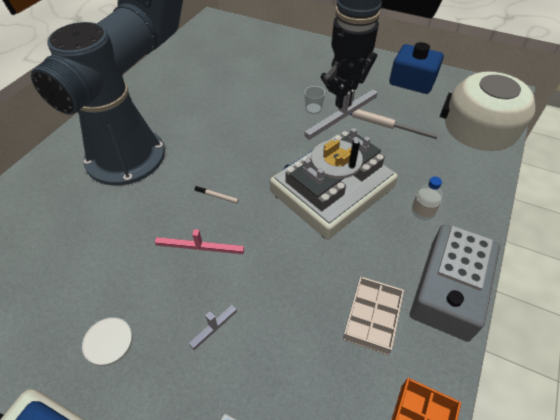

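View pics/d9.png

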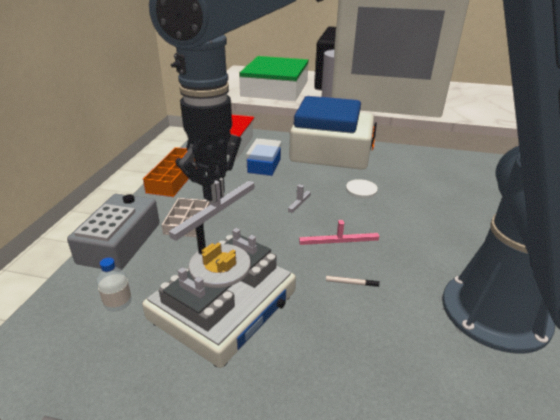

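View pics/w9.png

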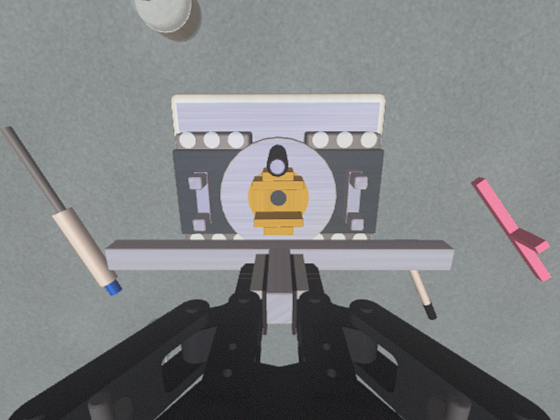

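The bar is level, parallel to the notches and centred. I'll lower it to just above the seat and look.

>>> move_arm(deltas=[[[-0.0007,0,0.015,0],[-0.0007,0,0.035,0],[-0.0007,0,0.055,0],[-0.0007,0,0.072,0],[-0.0007,0,0.082,0],[-0.0007,0,0.086,0],[-0.0007,0,0.086,0],[-0.0007,0,0.086,0]]])

```text
t: 15.77
tcp_pos: [0.5428, 0.1227, 0.185]
tool_rot: [-0.557, 0.83, 0.002, -0.002]
force: [0.1, -0.3, -1.1]
finger_gap: 0.128
```

```bash
python3 -c "
from h import *
s=snap('scene','s10');d=snap('side','d10')
m=manip.sense();T=R.from_quat(m['tool_rot']).as_matrix();print(m['tcp_pos'],m['force'],m['finger_gap'])
print(np.degrees(np.arctan2(T[1,0],T[0,0])),T.T@(np.array([.542,.123,.157])-m['tcp_pos']))
crop('s10',255,90,415,225,5,'c14');crop('d10',130,180,310,330,4,'c15')
"
```

```text
[0.54306363 0.12286642 0.185505  ] [ 0.83975774 -0.07073638 -0.72706489] 0.12801983315744456
-112.24449479269524 [0.00027304 0.00088818 0.02851001]
```

View pics/c14.png

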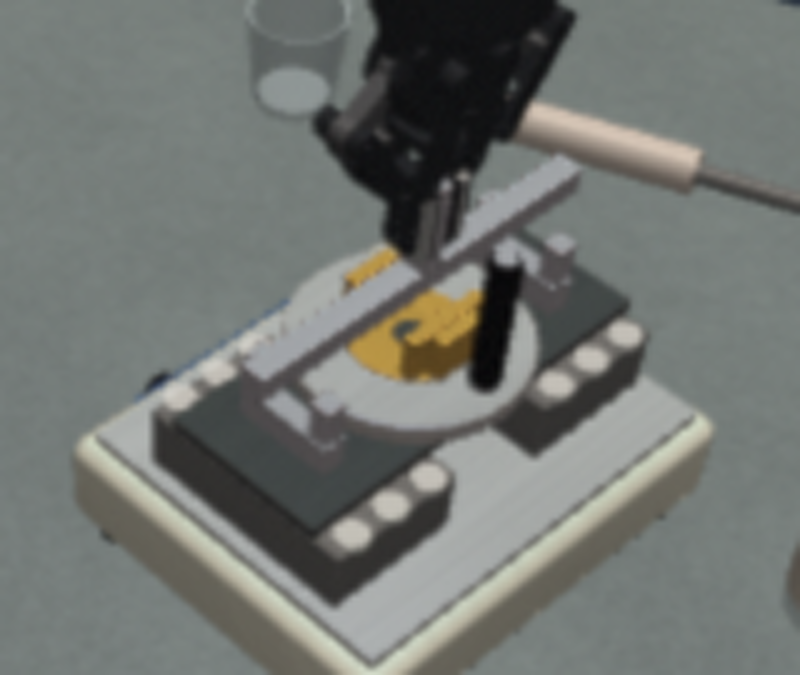

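View pics/c15.png

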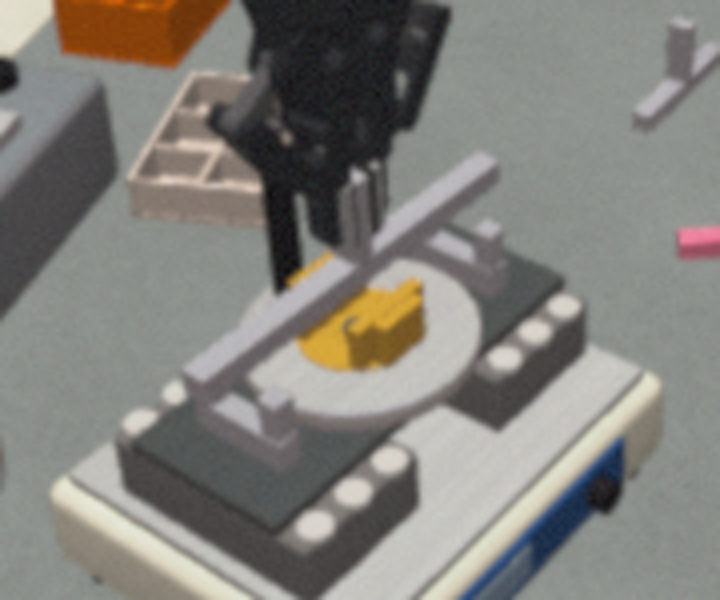

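```bash
python3 -c "
from h import *
s=load('s10');d=load('d10');u=np.array([np.cos(np.radians(67.85)),np.sin(np.radians(67.85))])
for k in (-.1,.1):
  p=[*(np.array([.542,.123])+k*u),.1665]
  print((proj(s,p)-[255,90])*5,(proj(d,p)-[130,180])*4)
"
```

```text
[249.01369514 371.4981259 ] [489.69175654 153.85084831]
[568.04615506 159.81337633] [192.78460935 373.725285  ]
```

Both bar ends match the predicted pixels within about 1.5 px. I'll lower it into the notches.

>>> move_arm(deltas=[[[0.0003,0.0009,0.006,0],[0.0003,0.0009,0.012,0],[0.0003,0.0009,0.017,0],[0.0003,0.0009,0.021,0],[0.0003,0.0009,0.024,0],[0.0003,0.0009,0.026,0],[0.0003,0.0009,0.027,0],[0.0003,0.0009,0.0275,0],[0.0003,0.0009,0.0275,0]]])

```text
t: 16.62
tcp_pos: [0.542, 0.123, 0.1579]
tool_rot: [-0.557, 0.83, 0.002, -0.002]
force: [-0.7, -0.3, -1.5]
finger_gap: 0.126
```

```bash
python3 -c "
from h import *
s=snap('scene','s11');d=snap('side','d11')
m=manip.sense();T=R.from_quat(m['tool_rot']).as_matrix();print(m['t'],m['tcp_pos'],m['force'],m['finger_gap'])
crop('s11',255,90,415,225,5,'c16');crop('d11',130,180,310,330,4,'c17')
"
```

```text
16.7167 [0.54217035 0.12298907 0.15817822] [ 0.52686469 -0.66534137 -1.27417024] 0.1311101405941559
```

View pics/c16.png

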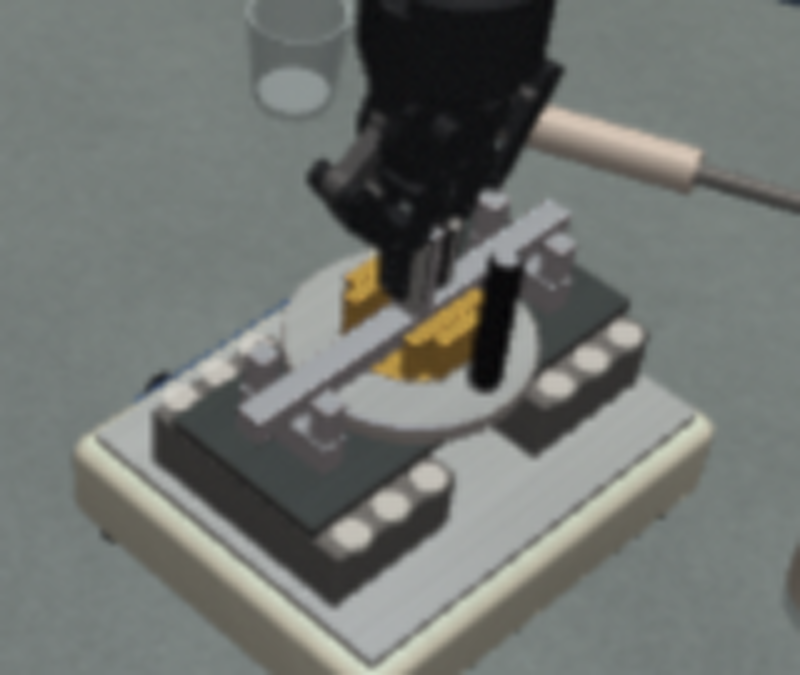

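View pics/c17.png

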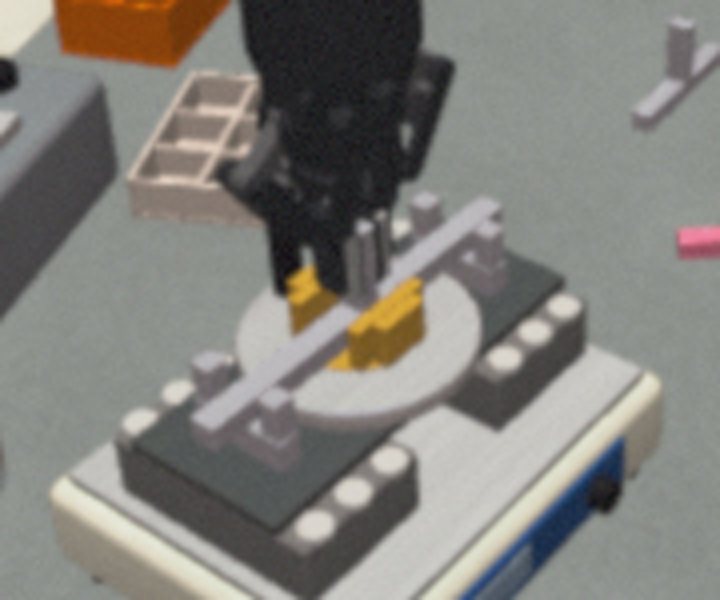

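The bar sits inside both notches and the slot but isn't touching the floor yet. I'll lower the last millimetres gently.

>>> move_arm(deltas=[[[0,0,0.0005,0],[0,0,0.001,0],[0,0,0.0015,0],[0,0,0.002,0],[0,0,0.002,0],[0,0,0.002,0]]])

```text
t: 17.22
tcp_pos: [0.5424, 0.1229, 0.1571]
tool_rot: [-0.557, 0.83, 0.002, -0.001]
force: [-1.7, -0.4, 4.5]
finger_gap: 0.13
```

It has made contact (+4.5 N), so the bar is on the floor of the notches. I'll release and rise.

>>> move_arm(deltas=[[[0,0,0,0],[0,0,0,0],[0,0,0,0],[0,0,0,0],[0,0,0,0],[0,0,-0.01,0],[0,0,-0.03,0],[0,0,-0.055,0],[0,0,-0.09,0],[0,0.02,-0.125,0],[0,0.05,-0.15,0],[0,0.08,-0.17,0],[0,0.09,-0.175,0],[0,0.09,-0.175,0]]], gripper=0.6)

```text
t: 18.38
tcp_pos: [0.4582, 0.1577, 0.335]
tool_rot: [-0.558, 0.83, 0.001, 0.001]
force: [0.3, -0.2, 0.1]
finger_gap: 0.601
```

```bash
python3 -c "
from h import *
s=snap('scene','s12');d=snap('side','d12');w=snap('wrist','w12')
m=manip.sense();print(m['t'],m['tcp_pos'],m['force'],m['finger_gap'])
crop('s12',255,90,415,225,5,'c18');crop('d12',130,180,310,330,4,'c19')
u=np.array([np.cos(np.radians(67.85)),np.sin(np.radians(67.85))])
for k in (-.1,.1):
  p=[*(np.array([.542,.123])+k*u),.138]
  print((proj(s,p)-[255,90])*5,(proj(d,p)-[130,180])*4)
"
```

```text
18.5333 [0.46031901 0.15637336 0.33189524] [0.6385346  0.00562541 0.19534251] 0.596657623704809
[246.04735088 418.77651807] [490.99802099 200.14897882]
[558.07706215 207.96698752] [200.84894947 423.99210414]
```

View pics/c18.png

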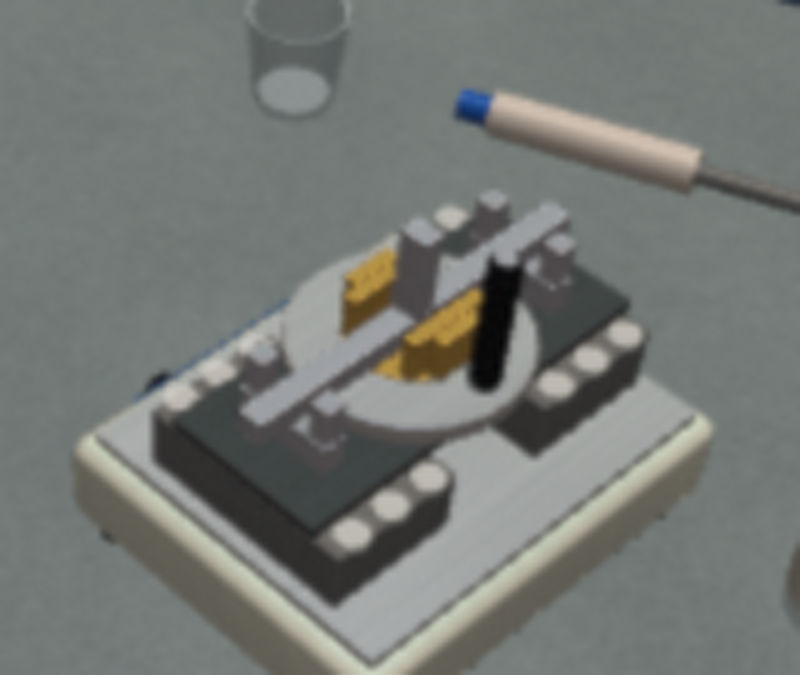

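View pics/c19.png

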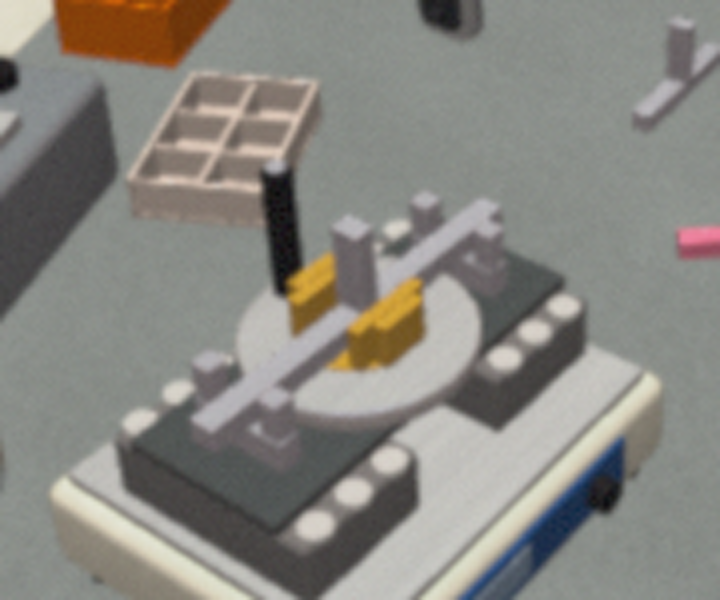

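View pics/w12.png

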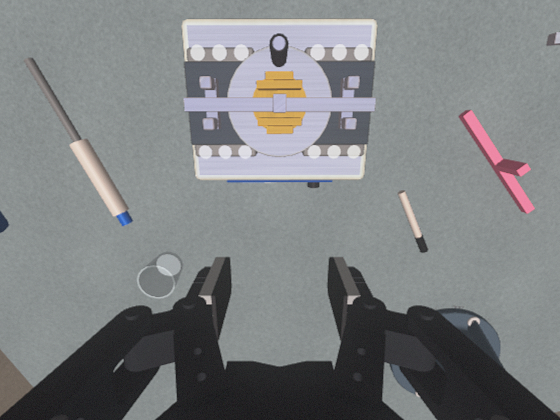

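The bar lies flat through both notches and the slot. In the wrist view its ends are at (184,104) and (375,104), past both lugs, and the gripper is clear. Handing in.

```bash
python3 -c "
from h import *
print(manip.sign_off(), manip.sense()['t'])"
```

```text
the job is handed in; nothing more can be done
the job is handed in; nothing more can be done
```

The nut is wound down and locked, and I handed the job in at about 18.5 s of the 64 s allowed.

- **Winding:** I turned the handwheel about 426° clockwise by its black grip. The slot edges then measured 68.3–70.5° against 67.8° for the line of the notches. That is roughly 1° short of exact, well inside the bar's clearance.
- **Locking bar:** I took the long bar by its post and lowered it into the slot and both notches until it touched the floor at about 4.5 N. Then I let go and backed the gripper well clear.
- **Last checks:** All three cameras show the bar lying flat through the hub slot and past both lugs. Its ends match the predicted positions within about 2 pixels. The force readings I took, at the end of each move, stayed under 6 N, and no check failed or disagreed.

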